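# Block up a fuel-pump flange and hold it down

### The job

A fuel-pump module stands in a holding stand with its sprung top flange up, and the rod clips are about to be fitted. Push the raised float arm down out of the mouth, then take the thick slip block (not the thin one) by its upright grip and slide it in between reservoir and flange on the open side, the only place where the gap is wide enough, until its whole steel tongue is under the flange and lies flat on the reservoir, and let go of it. Then press the middle of the flange down with the fingertips until it sits firm and level on the block and on the pump cap, and finish while still holding it pressed down; leave the other parts on the bench where they are.

Things in the scene. Friction and masses are not known exactly. Their poses are not given: they have to be found in the camera images.
- module: Fuel-pump module fixed in a round bench stand (base 170 mm across, 10 mm high): cream reservoir 120 mm across, its flat top (the rim) 110 mm above the bench. Origin on the reservoir axis at bench level, z up, +x points out through the open side (the mouth), where sender and float arm are. Guide rods with springs (18 mm across) stand at y = +-50 mm, so the open land between is some 60 mm wide.
- pump_cap (a point): Centre of the top of the round pump cap, 40 mm across, 32 mm from the axis on the side away from the mouth. It rises 24 mm above the rim, so that on this side the gap under the flange is only 12 mm. On the mouth side the land is flat from the axis to the edge and the gap is 36 mm.
- flange_press (a joint): How far the flange is pressed down, m: 0 = up (underside 36 mm above the rim), 0.026 = end of travel; sitting on the thick block and the pump cap it reads about 0.012. Springs push it up with about 3.5 N at 0 and 6.5 N at 0.012; it cannot be lifted above 0.
- flange_rock (a joint): Rocking of the flange about the line through the two guide rods (module y axis), rad: 0 = level, positive = mouth side higher. It is loose, with a little friction, and stays as left until pushed.
- flange: The flange: cream plastic disc 128 mm across, 8 mm thick, overhanging the reservoir by 4 mm. Origin on its axis at its underside; axes as the module's. Two pipe stubs (to 20 mm above the disc) and a grey connector (16 mm) stand on it about 36 mm from the centre towards -x, low bosses over the two rods.
- flange_pad (a point): Centre of the top of the round pad (36 mm across, 5 mm above the disc) in the middle of the flange: the place to press; 49 mm above the rim when the flange is up, 37 mm when seated.
- float_arm (a joint): Angle of the float arm, rad: 0 = level, positive = raised, -0.75 = lower stop. It swings in an upright plane across the mouth about an axis parallel to module x through (61, 40, 95) mm in the module's frame, and stays where it is left (under 1 N moves it). Raised it stands in the block's way; at 0 or lower the float is below the rim.
- float_mid (a point): Middle of the float: black bar 50 mm long (along module x, 72 to 122 mm from the reservoir axis), 24 mm wide, 16 mm thick, on a wire 55 mm from the arm's axis; its flat top is level at an arm angle of 0.3. At angle a it lies at module (97, 40 - 55 cos a, 95 + 55 sin a) mm. Push it down from above on its outer half.
- slip_block: Thick slip block, 0.2 kg: steel tongue 24 mm thick, 34 wide, 40 long (x 24 to 64 mm), flat underneath; neck 10 mm thick, 22 wide (x -12 to 24); over the origin an upright grey grip, 22 mm along x, 14 along y, top 75 mm above the underside. Origin on the underside below the grip, x to the tongue. In place x points at the reservoir axis (against module x), origin about 88 mm from that axis.
- slip_block_grip (a point): Place to grip the thick block: in the middle of its upright grip, 55 mm above the underside (squeeze along block y, 14 mm).
- slip_block_nose (a point): Inner end of the thick block's tongue, at the middle of its underside (64 mm from the origin along x). In place it is about 24 mm from the reservoir axis, at rim height.
- thin_block: Bystander: the thin slip block, alike but its tongue only 12 mm thick. Origin and axes as the thick block's.
- regulator: Bystander: steel pressure regulator standing on the bench, 42 mm across, 44 mm high. Origin at the centre of its foot.
- spare_pump: Bystander: metal pump cartridge standing upright, 38 mm across, 94 mm high. Origin at the centre of its foot.
- lock_ring: Bystander: flat steel lock ring, 128 mm across, 6 mm high. Origin at its centre.
- screwdriver: Bystander: screwdriver lying down, 180 mm long. Origin near its middle.
- pliers: Bystander: circlip pliers lying flat, 130 mm long. Origin near the middle.
- spare_spring: Bystander: coil spring standing upright, 22 mm across, 58 mm high. Origin at the centre of its foot.
- spare_float: Bystander: a loose black float, 50 x 24 x 16 mm, with a stub of wire. Origin under its middle.
Mind the look-alikes: they are no part of the job. What is shaped like the slip_block but black or yellow is not meant.

How it is judged:
By the outcome, as a careful person would: the job done as asked, in the order asked, and still so for the second after the job is handed in, while the arm keeps its last pose, push and grip.
It also fails if it takes over 64 s, if anything falls off the work surface, if the arm or the gripper's body presses on something with over 40 N, if the wrist force passes 120 N, or if a joint passes its speed limit or range.

### The arm

A 7-joint arm with a two-finger parallel gripper is mounted at the origin on the work surface. World frame = base frame: x ahead of the robot, y to its left, z up, the work surface at z = 0. Lengths are in m, angles in rad, forces in N, time in s.
With the tool pointing down it reaches from about 0.4 to 0.85 m from the base axis. Payload 4.4 kg.
Tool frame: the origin (TCP) lies midway between the tips of the shut fingers; the grasp point (between the pads) lies bot.grip_depth behind it (bot.grip_depth is the distance from the TCP to the grasp point, in m); z points along the fingers, y is the direction in which the jaws open and shut (so a half turn about z gives the same grasp; the last joint's range is limited). The gripper opens to 94 mm and grips with 3 to 60 N. Pads are 16 mm wide; open, the fingers measure 119 mm over their backs; the gripper's body (75 mm by 177 mm) begins 78 mm behind the grasp point.
Start: joints at [-1.237, 0.628, 0.038, 1.517, -0.027, 0.996, -0.02], TCP at [0.253, 0.599, 0.205] pointing down, gripper open.
Joint ranges: [-3.06, 3.06], [-0.37, 2.12], [-1.25, 1.32], [0.18, 2.47], [-1.1, 4.24], [0.23, 1.98], [-2.94, 2.94]. Speed limits (rad/s): [2.57, 2.57, 3.14, 3.14, 3.14, 3.14, 3.14].

### API

Orientations are given as a unit quaternion [w, x, y, z].
In Python, from workcell import bot, cams, job gives the robot as it stands. The module is installed in compiled form; this text tells all that it offers.
- The arm moves only by the tool arm_command, never from a script. Its argument "increments" is a list of rows, each an object of numbers: "tx", "ty", "tz": the shift along the tool's x, y, z in cm; "wx", "wy", "wz": the turn, a rotation vector about the tool's x, y, z in rad; "hand": the finger opening in cm, from 0 to 9.4. A call has 1 to 5 rows; each row shifts and turns the commanded pose from where the row before left it, along the tool's axes as they then stand; what a row does not reach is not made up. A row lasts 1/10 s, in which the tool goes at most 50 mm and 8.59 degrees, less where a joint would pass 70% of its speed; a pose out of reach is approached as far as the arm can. A call with a gripper value outside its range is refused whole. The fingers move at their own pace and stop on an object; "squeeze" is the grip in N (left out, the last holds). Time passes only in rows, so rows that do not move let the fingers close. It gives the time, the measured TCP pose, the force and the opening at its end, in the units of the state.
- bot.observe(): the state, without advancing time (a new reading comes with each control period).
- cams.camera(name): name is "scene" or "top" or "wrist"; returns (picture, depth): 384x512x3 uint8, blue, green, red; 384x512 float32, m along the optical axis (not along the pixel's ray), 0 where there is no reading.
- cams.get_calibration(name): a dict with "K" (3x3 intrinsics, pixels), "rvec" (rotation vector, rad) and "tvec" (3), from world to camera coordinates, as OpenCV has them; the wrist camera has in their place "hand_eye" (4x4, takes a point from camera to tool coordinates, whose origin is the TCP and whose axes are the flange's). Camera axes: x right, y down, z forward; pixel columns grow to the right and rows downward; lengths in m; the calibration is good to about 2 mm. A picture is of the moment at which its call begins: read the wrist's pose just before it. get_calibration takes no time and is no camera call.
- job.hand_in(): hands the job in, once; it reports no verdict.
Trained networks look in the newest picture that a camera, given by its name, has taken for a name from the list of things; names that differ only in an ending like _2 or _b are one class to them, and where a whole thing is asked for, a point or a joint stands for the part that bears it (a point fixed in the world has none). Each returns a list of dicts, best first, with "score" (0 to 1); they miss things now and then, are a little off and sometimes report something else, mostly with a low value. They report only what shows in the picture. A call takes as long as a camera call. They do not tell look-alikes from the thing itself.
- cams.silhouettes(name, camera): "pixels" (384x512 bool, what is visible of it) and "extent" ([centre column, centre row, width, height] in pixels, round what is visible of it).
The state is a dict: "clock": time; "q": joint angles; "joint_vel": joint speeds; "tau": joint torques, N m; "tcp_pos": TCP position; "tcp_rot": TCP orientation; "wrist_force": force on the tool from outside, world axes, zero at the start; "ft_torque": the same for the moment, N m; "finger_gap": finger opening in m.
Only numpy, scipy, OpenCV 4.12 (cv2) and the standard library are available. Lean on these libraries where they do the work, as an engineer would, in place of code of your own. Each camera call takes 0.05 s, during which the arm holds its last target.

## Working session

There is one attempt and no reset: what is moved stays moved. The work goes in short steps, Python scripts to look and compute and a tool call to move; the robot and the scene stay as the last step left them, time stands still between calls to the robot, and variables do not carry over. Pictures are saved under pics/ and viewed, and the job is handed in when it is done.

Besides the shell and the picture viewer there is one more tool, called in YAML: its name, and indented under it one key for each argument. arm_command: Moves the arm, as the interface text tells. Its arguments: {"type":"object","properties":{"increments":{"type":"array","items":{"type":"object","properties":{"tx":{"type":"number"},"ty":{"type":"number"},"tz":{"type":"number"},"wx":{"type":"number"},"wy":{"type":"number"},"wz":{"type":"number"},"hand":{"type":"number"}}}},"squeeze":{"type":"number"}},"required":["increments"]}

```bash
mkdir -p pics; cat > h.py <<'E'
import numpy as np, cv2
from workcell import bot,cams,job
from scipy.spatial.transform import Rotation as R
def cal(name):
    c=cams.get_calibration(name); K=np.array(c["K"])
    if name=="wrist":
        s=bot.observe(); q=s["tcp_rot"]; T=np.eye(4); T[:3,:3]=R.from_quat([q[1],q[2],q[3],q[0]]).as_matrix(); T[:3,3]=s["tcp_pos"]
        return K,T@np.array(c["hand_eye"])
    M=np.eye(4); M[:3,:3]=cv2.Rodrigues(np.array(c["rvec"],float))[0]; M[:3,3]=np.array(c["tvec"]).ravel()
    return K,np.linalg.inv(M)
def cloud(d,K,T):
    v,u=np.mgrid[:d.shape[0],:d.shape[1]]
    p=np.stack([(u-K[0,2])/K[0,0]*d,(v-K[1,2])/K[1,1]*d,d],-1)
    return p@T[:3,:3].T+T[:3,3]
def proj(P,K,T):
    Ti=np.linalg.inv(T); p=np.atleast_2d(P)@Ti[:3,:3].T+Ti[:3,3]
    p=p@K.T; return p[:,:2]/p[:,2:]
def save(name,img): cv2.imwrite("pics/"+name,img)
E
python3 - <<'E'
from h import *
print(bot.observe(), bot.grip_depth)
for c in("scene","top"):
    K,T=cal(c); im,d=cams.camera(c); save(c+"0.png",im); np.savez(c+"0.npz",im=im,d=d,K=K,T=T); print(c,K,T.round(3))
E
```

```text
{'clock': 0.0, 'q': array([-1.23677477,  0.62926616,  0.03842442,  1.51832773, -0.02700542,
        0.99628264, -0.0199964 ]), 'joint_vel': array([-0.00125735,  0.00110761,  0.00074408, -0.00063058, -0.00222585,
       -0.00054076, -0.00013562]), 'tau': array([-3.15594752e-04, -5.49700534e+01,  1.14303656e+00, -1.86640924e+01,
       -5.22649172e-02,  2.34845630e-02,  1.56811016e-04]), 'tcp_pos': array([0.25272885, 0.59816649, 0.20461849]), 'tcp_rot': array([-1.73775371e-04,  1.98574088e-01,  9.80085482e-01, -8.66083417e-04]), 'wrist_force': array([-0.7899834 ,  0.14571423, -0.25597772]), 'ft_torque': array([ 0.01716399, -0.00440009, -0.01714008]), 'finger_gap': 0.09387013558199253} 0.0188
scene [[379.33590828   0.         253.13899064]
 [  0.         379.33590828 197.30617546]
 [  0.           0.           1.        ]] [[ 0.177  0.713 -0.679  1.17 ]
 [ 0.984 -0.14   0.11  -0.072]
 [-0.016 -0.688 -0.726  0.797]
 [ 0.     0.     0.     1.   ]]
top [[370.1021247    0.         257.18089811]
 [  0.         370.1021247  191.0293848 ]
 [  0.           0.           1.        ]] [[ 0.012 -0.984  0.177  0.348]
 [-1.    -0.013 -0.007  0.049]
 [ 0.009 -0.177 -0.984  1.237]
 [ 0.     0.     0.     1.   ]]
```

View pics/scene0.png

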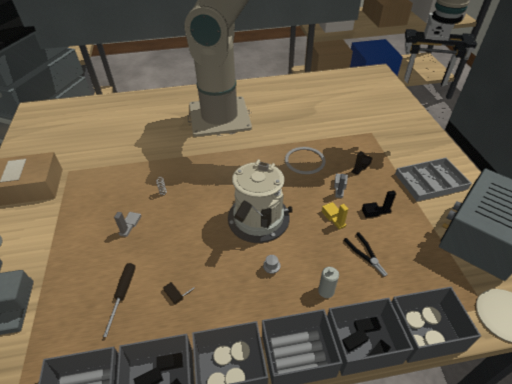

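View pics/top0.png

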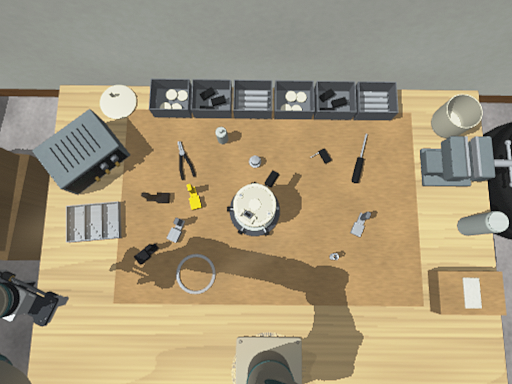

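```bash
python3 - <<'E'
from h import *
for c in("scene","top"):
    z=np.load(c+"0.npz"); im=z["im"]; cams.camera(c)
    P=cloud(z["d"],z["K"],z["T"])
    for n in("slip_block","thin_block","module","flange","float_mid","flange_pad","pump_cap"):
        for r in cams.silhouettes(n,c)[:5]:
            m=r["pixels"]&(z["d"]>0); p=P[m]
            print(c,n,round(r["score"],2),np.round(r["extent"]),m.sum(),np.median(p,0).round(3),p[:,2].max().round(3) if len(p) else 0)
z=np.load("scene0.npz")["im"]
a=cv2.resize(z[160:250,90:290],None,fx=4,fy=4,interpolation=2); save("s_z1.png",a)
a=cv2.resize(z[130:250,290:430],None,fx=5,fy=5,interpolation=2); save("s_z2.png",a)
z=np.load("top0.npz")["im"]
a=cv2.resize(z[145:275,130:390],None,fx=3,fy=3,interpolation=2); save("t_z1.png",a)
E
```

```text
scene slip_block 0.85 [379. 205.  35.  20.] 460 [0.552 0.375 0.023] 0.078
scene slip_block 0.69 [343. 185.  15.  29.] 234 [0.463 0.294 0.024] 0.077
scene slip_block 0.6 [361. 162.  19.  23.] 259 [0.38  0.385 0.024] 0.077
scene thin_block 0.82 [129. 224.  30.  26.] 428 [ 0.483 -0.302  0.013] 0.077
scene thin_block 0.47 [341. 188.  15.  27.] 242 [0.466 0.294 0.023] 0.076
scene module 0.66 [261. 203.  63.  81.] 3948 [0.546 0.043 0.109] 0.171
scene flange 0.95 [259. 179.  50.  37.] 1449 [0.514 0.048 0.156] 0.171
scene float_mid 0.58 [253. 214.  35.  23.] 210 [ 0.593 -0.002  0.139] 0.148
scene flange_pad 0.68 [258. 177.  48.  33.] 1463 [0.513 0.048 0.156] 0.171
scene pump_cap 0.8 [260. 201.  62.  80.] 3837 [0.546 0.044 0.109] 0.171
scene pump_cap 0.32 [342. 185.  15.  26.] 253 [0.463 0.295 0.024] 0.078
top slip_block 0.83 [146. 254.  25.  17.] 200 [0.355 0.398 0.024] 0.08
top slip_block 0.75 [156. 199.  27.  13.] 190 [0.538 0.365 0.024] 0.078
top slip_block 0.53 [174. 231.  15.  26.] 227 [0.43  0.301 0.023] 0.078
top slip_block 0.51 [194. 196.  15.  26.] 216 [0.539 0.252 0.024] 0.079
top slip_block 0.23 [254. 161.  14.  12.] 128 [0.664 0.049 0.036] 0.048
top thin_block 0.66 [362. 225.  19.  25.] 177 [ 0.458 -0.3    0.013] 0.08
top module 0.7 [174. 231.  16.  26.] 204 [0.43  0.303 0.024] 0.078
top module 0.65 [254. 203.  52.  64.] 2271 [0.492 0.045 0.153] 0.173
top flange 0.73 [255. 205.  42.  42.] 1430 [0.5   0.048 0.156] 0.173
top float_mid 0.66 [255. 161.  12.   9.] 112 [0.663 0.05  0.04 ] 0.048
top float_mid 0.16 [254. 206.  57.  67.] 2279 [0.491 0.044 0.153] 0.173
top flange_pad 0.62 [254. 204.  46.  43.] 1481 [0.5   0.048 0.156] 0.173
top pump_cap 0.65 [253. 205.  54.  63.] 2254 [0.492 0.045 0.153] 0.173
```

View pics/s_z1.png

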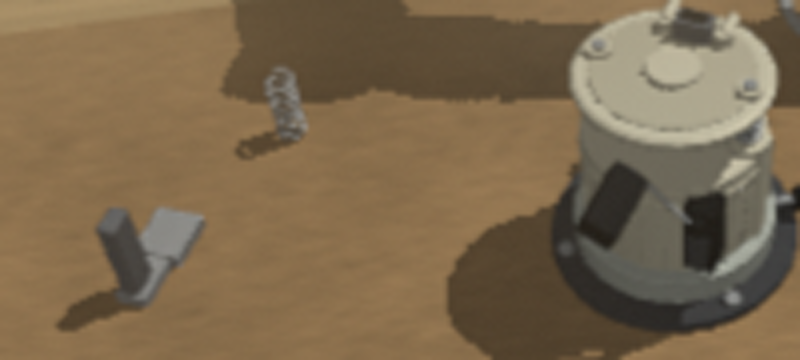

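View pics/s_z2.png

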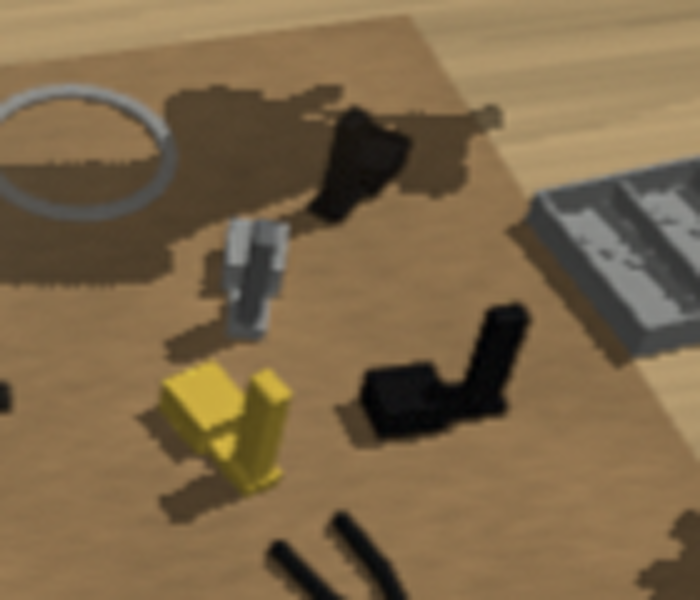

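View pics/t_z1.png

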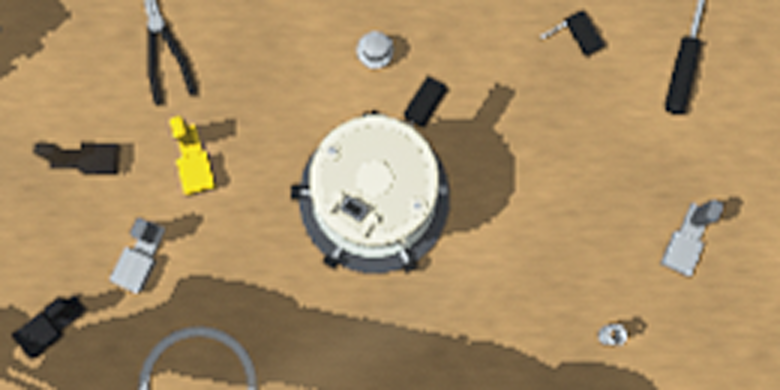

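```bash
python3 - <<'E'
from h import *
for c in("scene","top"):
    z=np.load(c+"0.npz"); im=z["im"]; P=cloud(z["d"],z["K"],z["T"])
    b=(P[...,0]>0.9)&0
    bench=(np.abs(P[...,2])<0.015)&(P[...,0]>.4)&(P[...,0]<.8)&(abs(P[...,1])<.35)
    print(c,"bench z",np.median(P[...,2][bench]))
    near=(np.hypot(P[...,0]-.5,P[...,1]-.048)<.1)
    m=near&(P[...,2]>.148)&(P[...,2]<.1635)
    g=cv2.minEnclosingCircle((P[m][:,:2]*1000).astype(np.float32)); print("disc",g, np.median(P[m][:,2]))
    g=cv2.fitEllipse(cv2.convexHull((P[m][:,:2]*1000).astype(np.float32))); print(g)
    hi=near&(P[...,2]>.1655); print("stubs",hi.sum(),P[hi].mean(0))
    blk=(im.max(-1)<60)&near_ if 0 else (im.max(-1)<60)&(np.hypot(P[...,0]-.5,P[...,1]-.048)<.17)&(P[...,2]>.1)&(P[...,2]<.16)
    q=P[blk]; print("black",len(q),q.mean(0),q[:,2].max())
    q=q[q[:,2]>.12]; r=cv2.minAreaRect((q[:,:2]*1000).astype(np.float32)); print(r)
    # thick block
    m=(np.hypot(P[...,0]-.45,P[...,1]-.30)<.06)
    for lo,hi in((.06,.09),(.018,.032)):
        mm=m&(P[...,2]>lo)&(P[...,2]<hi); q=P[mm]
        print("blk",lo,len(q),q.mean(0),cv2.minAreaRect((q[:,:2]*1000).astype(np.float32)))
E
```

```text
scene bench z 0.0007658805991052064
disc ((506.6739196777344, 48.68877029418945), 63.965755462646484) 0.1559745313153475
((506.8205871582031, 48.759368896484375), (125.7923812866211, 126.78585052490234), 122.99955749511719)
stubs 46 [0.47634828 0.06838904 0.16783979]
black 248 [0.58901593 0.00918027 0.13135512] 0.14777145361744248
((588.88525390625, -3.243804931640625), (25.71951675415039, 51.24357223510742), 59.5527229309082)
blk 0.06 48 [0.46592958 0.29324282 0.0708535 ] ((462.0519714355469, 295.0797424316406), (13.49871826171875, 24.74073028564453), 68.7424545288086)
blk 0.018 88 [0.4338481  0.30466888 0.02381397] ((438.85107421875, 304.80230712890625), (33.65898132324219, 76.08734130859375), 66.07083892822266)
top bench z 0.0008216175310205021
disc ((501.48907470703125, 48.801605224609375), 63.71928024291992) 0.1554871168044063
((501.313720703125, 48.56064224243164), (125.61153411865234, 126.3724594116211), 43.97423553466797)
stubs 44 [0.47030335 0.06886515 0.168564  ]
black 119 [ 0.58353209 -0.0008145   0.14060402] 0.14758583060053532
((583.6597290039062, -1.0235157012939453), (23.676010131835938, 46.95838928222656), 58.22600173950195)
blk 0.06 36 [0.45685982 0.29334393 0.07270137] ((456.8658447265625, 294.28125), (13.097299575805664, 20.813302993774414), 67.13455200195312)
blk 0.018 138 [0.41823062 0.30967345 0.02367176] ((431.6031799316406, 303.8919982910156), (34.66603469848633, 71.53929901123047), 65.58647918701172)
```

arm_command:
  increments:
    - {"tx": -2, "ty": -1.5, "tz": -1, "hand": 0}
    - {"tx": -3.5, "ty": -2.7, "tz": -1, "hand": 0}
    - {"tx": -3.5, "ty": -2.7, "tz": -1, "hand": 0}
    - {"tx": -3.5, "ty": -2.7, "tz": -1, "hand": 0}
    - {"tx": -3.5, "ty": -2.7, "tz": -1, "hand": 0}
  squeeze: 20

```text
validation failed for argument at $.in...
```

arm_command:
  increments:
    - {"tx": -3.5, "ty": -2.7, "tz": -1}
    - {"tx": -3.5, "ty": -2.7, "tz": -1}
    - {"tx": -3.5, "ty": -2.7, "tz": -1}
    - {"tx": -3.5, "ty": -2.7}
    - {"tx": -3.5, "ty": -2.7}

```text
validation failed for argument at $.in...
```

arm_command:
  increments:
    - {"tx": -2.0, "ty": -1.5, "tz": -1.0, "wx": 0.0, "wy": 0.0, "wz": 0.0, "hand": 0.0}
  squeeze: 20

```text
clock: 1.0
tcp_pos: [0.2622, 0.579, 0.2141]
tcp_rot: [-0.001, 0.196, 0.981, -0.0]
wrist_force: [0.4, 0.5, 0.1]
finger_gap: 0.0892
```

arm_command:
  increments:
    - {"tx": -3.5, "ty": -2.7, "tz": -1, "wx": 0, "wy": 0, "wz": 0, "hand": 0}
    - {"tx": -3.5, "ty": -2.7, "tz": -1, "wx": 0, "wy": 0, "wz": 0, "hand": 0}
    - {"tx": -3.5, "ty": -2.7, "tz": -1, "wx": 0, "wy": 0, "wz": 0, "hand": 0}
    - {"tx": -3.5, "ty": -2.7, "tz": -1, "wx": 0, "wy": 0, "wz": 0, "hand": 0}
    - {"tx": -3.5, "ty": -2.7, "tz": -1, "wx": 0, "wy": 0, "wz": 0, "hand": 0}

```text
clock: 1.5
tcp_pos: [0.3749, 0.3831, 0.2661]
tcp_rot: [0.0, 0.199, 0.98, 0.0]
wrist_force: [0.6, 0.5, 1.0]
finger_gap: 0.0495
```

arm_command:
  increments:
    - {"tx": -3.5, "ty": -2.7, "tz": -1, "wx": 0, "wy": 0, "wz": 0, "hand": 0}
    - {"tx": -3.5, "ty": -2.7, "tz": -1, "wx": 0, "wy": 0, "wz": 0, "hand": 0}
    - {"tx": -3.5, "ty": -2.7, "tz": -1, "wx": 0, "wy": 0, "wz": 0, "hand": 0}
    - {"tx": -3.5, "ty": -2.7, "tz": 0, "wx": 0, "wy": 0, "wz": 0, "hand": 0}
    - {"tx": -3.5, "ty": -2.7, "tz": 0, "wx": 0, "wy": 0, "wz": 0, "hand": 0}

```text
clock: 2.0
tcp_pos: [0.4838, 0.1907, 0.2962]
tcp_rot: [0.001, 0.199, 0.98, 0.001]
wrist_force: [0.2, 0.2, -0.4]
finger_gap: 0.0096
```

arm_command:
  increments:
    - {"tx": -3.7, "ty": -3.0, "tz": 0, "wx": 0, "wy": 0, "wz": 0.04, "hand": 0}
    - {"tx": -3.7, "ty": -3.0, "tz": 0, "wx": 0, "wy": 0, "wz": 0.04, "hand": 0}
    - {"tx": -3.7, "ty": -3.0, "tz": 0, "wx": 0, "wy": 0, "wz": 0.03, "hand": 0}
    - {"tx": -3.7, "ty": -3.0, "tz": 0, "wx": 0, "wy": 0, "wz": 0.03, "hand": 0}
    - {"tx": -3, "ty": -2, "tz": 0, "wx": 0, "wy": 0, "wz": 0, "hand": 0}

```text
clock: 2.5
tcp_pos: [0.5786, -0.0169, 0.2957]
tcp_rot: [0.0, 0.268, 0.963, -0.001]
wrist_force: [-0.2, 0.0, 0.5]
finger_gap: 0.0006
```

```bash
python3 - <<'E'
from h import *
print(bot.observe()["tcp_pos"],bot.observe()["joint_vel"].round(2))
K,T=cal("wrist"); im,d=cams.camera("wrist"); save("w1.png",im); np.savez("w1.npz",im=im,d=d,K=K,T=T); print(K,T.round(3), cams.get_calibration("wrist")["hand_eye"])
E
```

```text
[ 0.57862354 -0.01689976  0.29568371] [ 0.56  0.25  0.03 -0.41 -0.08  0.17  0.63]
[[279.62086677   0.         250.29471424]
 [  0.         279.62086677 190.67063713]
 [  0.           0.           1.        ]] [[ 0.518  0.831  0.204  0.52 ]
 [ 0.855 -0.503 -0.125  0.019]
 [-0.001  0.239 -0.971  0.476]
 [ 0.     0.     0.     1.   ]] [[-1.10287436e-03 -9.71280099e-01 -2.37936447e-01  6.87739289e-02]
 [ 9.99999356e-01 -1.00788348e-03 -5.20880626e-04  4.21801593e-04]
 [ 2.66108771e-04 -2.37936869e-01  9.71280585e-01 -1.80096319e-01]
 [ 0.00000000e+00  0.00000000e+00  0.00000000e+00  1.00000000e+00]]
```

View pics/w1.png

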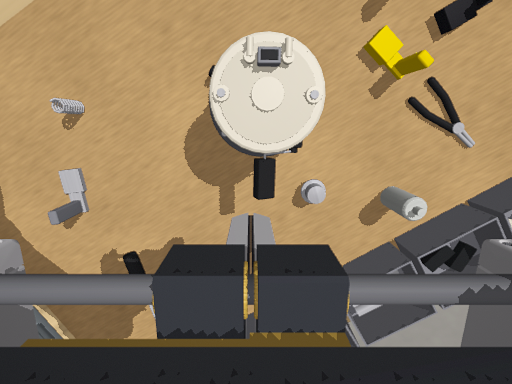

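```bash
cat > mod.py <<'E'
from h import *
def analyse(f):
    z=np.load(f); im=z["im"]; P=cloud(z["d"],z["K"],z["T"])
    near=(np.hypot(P[...,0]-.503,P[...,1]-.048)<.1)&(z["d"]>0)
    m=near&(P[...,2]>.148)&(P[...,2]<.163)
    c,r=cv2.minEnclosingCircle((P[m][:,:2]*1000).astype(np.float32)); print("disc",c,r, np.median(P[m][:,2]))
    q=P[m]; A=np.c_[q[:,:2]-q[:,:2].mean(0),np.ones(len(q))]; print("plane",np.linalg.lstsq(A,q[:,2],rcond=None)[0])
    return im,P,z
def at(P,u,v,k=2):
    q=P[v-k:v+k+1,u-k:u+k+1].reshape(-1,3); return np.median(q,0)
E
python3 - <<'E'
from mod import *
im,P,z=analyse("w1.npz")
a=at(P,221,93);b=at(P,314,95);print("bosses",a,b,np.linalg.norm((a-b)[:2]),(a+b)/2)
d=a-b; print("yaw of line",np.degrees(np.arctan2(d[1],d[0])))
print("pad",at(P,267,93))
blk=(im.max(-1)<60)&(P[...,2]>.11)&(P[...,2]<.155)&(np.hypot(P[...,0]-.58,P[...,1])<.06)
q=P[blk]; print("float",cv2.minAreaRect((q[:,:2]*1000).astype(np.float32)),np.percentile(q[:,2],[5,50,95]))
save("w1z.png",cv2.resize(im[20:210,190:350],None,fx=3.1,fy=3.1,interpolation=2))
E
```

```text
disc (503.95745849609375, 49.974178314208984) 63.84218215942383 0.15653361292591003
plane [ 0.03571991 -0.0221067   0.15644651]
bosses [0.47796532 0.00768969 0.16187034] [0.53113446 0.09153257 0.16168531] 0.0992803323565643 [0.50454989 0.04961113 0.16177782]
yaw of line -122.38091168098826
pad [0.50333479 0.04972429 0.16024648]
float ((585.7801513671875, -2.0536727905273438), (25.314329147338867, 49.70089340209961), 57.75562286376953) [0.13633174 0.14133486 0.14572585]
```

View pics/w1z.png

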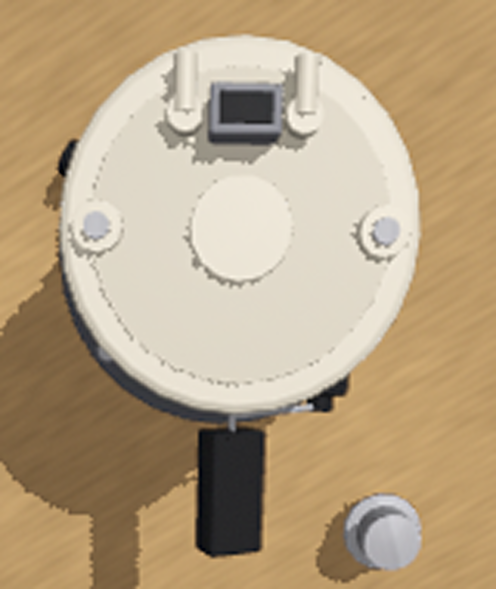

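arm_command:
  increments:
    - {"tx": 0, "ty": 0, "tz": 5, "wx": 0, "wy": 0, "wz": 0.02, "hand": 0}
    - {"tx": 0, "ty": 0, "tz": 3, "wx": 0, "wy": 0, "wz": 0, "hand": 0}
    - {"tx": 0, "ty": 0, "tz": 0, "wx": 0, "wy": 0, "wz": 0, "hand": 0}

```text
clock: 2.85
tcp_pos: [0.5748, -0.0128, 0.2117]
tcp_rot: [-0.004, 0.276, 0.961, -0.001]
wrist_force: [-0.3, 0.0, 0.4]
finger_gap: 0.0002
```

arm_command:
  increments:
    - {"tx": -1.5, "ty": 0.6, "tz": 3, "wx": 0, "wy": 0, "wz": 0, "hand": 0}
    - {"tx": 0, "ty": 0, "tz": 2, "wx": 0, "wy": 0, "wz": 0, "hand": 0}
    - {"tx": 0, "ty": 0, "tz": 0, "wx": 0, "wy": 0, "wz": 0, "hand": 0}

```text
clock: 3.15
tcp_pos: [0.5932, -0.0157, 0.1646]
tcp_rot: [-0.001, 0.276, 0.961, -0.0]
wrist_force: [-0.4, -0.6, 0.2]
finger_gap: 0.0003
```

```bash
python3 - <<'E'
from h import *
K,T=cal("scene"); im,d=cams.camera("scene"); save("s2.png",cv2.resize(im[130:260,180:340],None,fx=4,fy=4,interpolation=2))
K,T=cal("wrist"); im,d=cams.camera("wrist"); save("w2.png",im);np.savez("w2.npz",im=im,d=d,K=K,T=T)
print(bot.observe()["tcp_pos"])
E
```

```text
[ 0.59473655 -0.01591501  0.1669802 ]
```

View pics/s2.png

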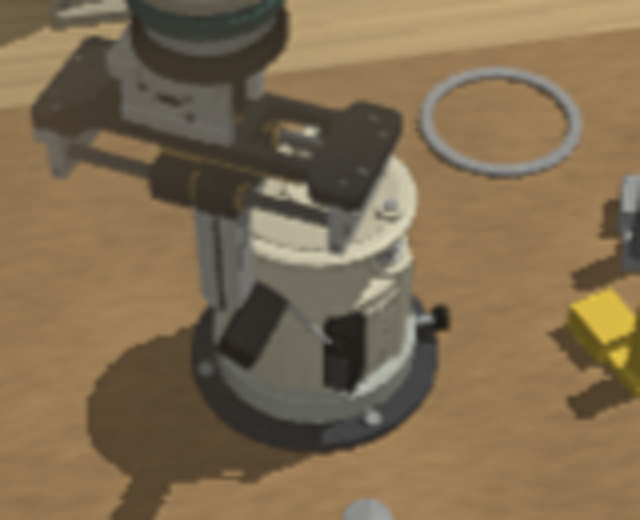

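View pics/w2.png

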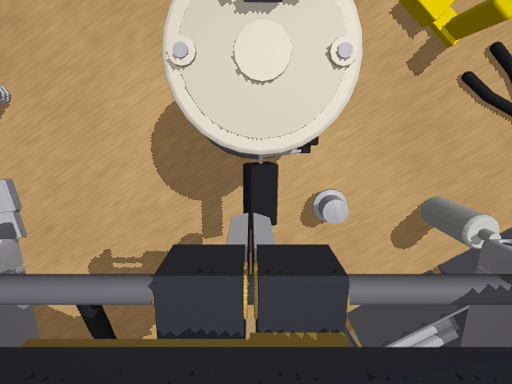

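arm_command:
  increments:
    - {"tx": 0.4, "ty": 0, "tz": 1.5, "wx": 0, "wy": 0, "wz": 0, "hand": 0}
    - {"tx": 0, "ty": 0, "tz": 1.5, "wx": 0, "wy": 0, "wz": 0, "hand": 0}
    - {"tx": 0, "ty": 0, "tz": 1.5, "wx": 0, "wy": 0, "wz": 0, "hand": 0}
    - {"tx": 0, "ty": -0.2, "tz": 1.5, "wx": 0, "wy": 0, "wz": 0, "hand": 0}
    - {"tx": 0, "ty": -0.2, "tz": 1.5, "wx": 0, "wy": 0, "wz": 0, "hand": 0}

```text
clock: 3.75
tcp_pos: [0.59, -0.0179, 0.0926]
tcp_rot: [0.002, 0.276, 0.961, 0.0]
wrist_force: [-0.0, 0.6, 2.1]
finger_gap: 0.0004
```

arm_command:
  increments:
    - {"tx": 0, "ty": 0, "tz": 1.2, "wx": 0, "wy": 0, "wz": 0, "hand": 0}
    - {"tx": 0, "ty": 0, "tz": 0, "wx": 0, "wy": 0, "wz": 0, "hand": 0}

```text
clock: 3.95
tcp_pos: [0.5885, -0.0172, 0.0785]
tcp_rot: [-0.0, 0.276, 0.961, 0.0]
wrist_force: [-0.2, -0.4, 0.4]
finger_gap: 0.0007
```

```bash
python3 - <<'E'
from h import *
K,T=cal("scene"); im,d=cams.camera("scene"); save("s3.png",cv2.resize(im[130:260,180:340],None,fx=4,fy=4,interpolation=2))
print(bot.observe()["tcp_pos"],bot.observe()["wrist_force"])
E
```

```text
[ 0.58891588 -0.01705773  0.07909365] [ 0.23470748 -0.08723719 -0.10544015]
```

View pics/s3.png

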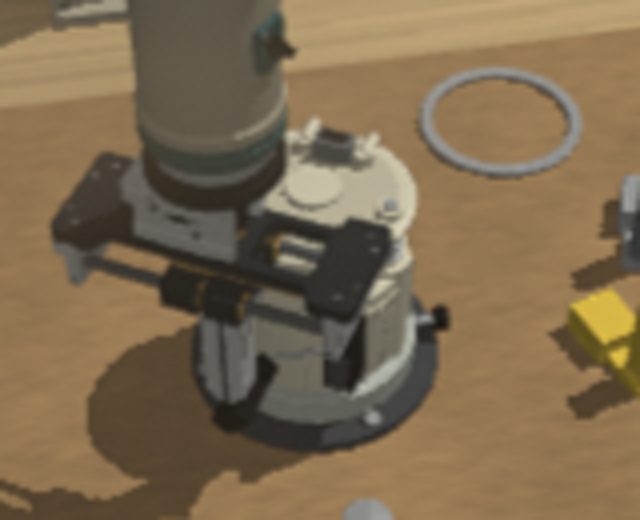

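arm_command:
  increments:
    - {"tx": 0, "ty": 0, "tz": -4, "wx": 0, "wy": 0, "wz": 0, "hand": 0}
    - {"tx": 0, "ty": 0, "tz": -4, "wx": 0, "wy": 0, "wz": 0, "hand": 0}
    - {"tx": 0, "ty": 0, "tz": -4, "wx": 0, "wy": 0, "wz": 0, "hand": 0}
    - {"tx": 1, "ty": 1, "tz": -3, "wx": 0, "wy": 0, "wz": 0, "hand": 3}
    - {"tx": 3, "ty": 2.2, "tz": 0, "wx": 0, "wy": 0, "wz": 0, "hand": 4.5}

```text
clock: 4.5
tcp_pos: [0.5762, 0.0279, 0.2347]
tcp_rot: [0.006, 0.279, 0.96, 0.001]
wrist_force: [0.3, 1.8, -1.3]
finger_gap: 0.0134
```

arm_command:
  increments:
    - {"tx": 3.5, "ty": 2.5, "tz": 0, "wx": 0, "wy": 0, "wz": -0.05, "hand": 4.5}
    - {"tx": 3.5, "ty": 2.5, "tz": 0, "wx": 0, "wy": 0, "wz": -0.05, "hand": 4.5}
    - {"tx": 3.5, "ty": 2.5, "tz": 0, "wx": 0, "wy": 0, "wz": -0.05, "hand": 4.5}
    - {"tx": 3.5, "ty": 2.5, "tz": 0, "wx": 0, "wy": 0, "wz": 0, "hand": 4.5}
    - {"tx": 3.5, "ty": 2.5, "tz": 0, "wx": 0, "wy": 0, "wz": 0, "hand": 4.5}

```text
clock: 5.0
tcp_pos: [0.4717, 0.2232, 0.2299]
tcp_rot: [0.001, 0.203, 0.979, 0.001]
wrist_force: [0.9, 0.3, 0.2]
finger_gap: 0.0451
```

arm_command:
  increments:
    - {"tx": 3, "ty": 2.2, "tz": 0, "wx": 0, "wy": 0, "wz": 0, "hand": 4.5}
    - {"tx": 0, "ty": 0, "tz": 0, "wx": 0, "wy": 0, "wz": 0, "hand": 4.5}

```text
clock: 5.2
tcp_pos: [0.4504, 0.2598, 0.2297]
tcp_rot: [-0.001, 0.199, 0.98, 0.002]
wrist_force: [0.3, 0.6, 0.4]
finger_gap: 0.0452
```

```bash
python3 - <<'E'
from h import *
s=bot.observe();print(s["tcp_pos"],s["tcp_rot"])
K,T=cal("wrist"); im,d=cams.camera("wrist"); save("w4.png",im);np.savez("w4.npz",im=im,d=d,K=K,T=T)
P=cloud(d,K,T)
m=(np.hypot(P[...,0]-.45,P[...,1]-.30)<.06)
for lo,hi in((.065,.09),(.018,.03)):
    mm=m&(P[...,2]>lo)&(P[...,2]<hi)&(d>0); q=P[mm]
    if len(q): print("blk",lo,len(q),q.mean(0),cv2.minAreaRect((q[:,:2]*1000).astype(np.float32)))
E
```

```text
[0.45037317 0.25979358 0.22971483] [-5.80135246e-04  1.98780926e-01  9.80041650e-01  2.04245898e-03]
blk 0.065 212 [0.45897979 0.29571563 0.07488639] ((459.37506103515625, 295.6175842285156), (13.578231811523438, 21.279294967651367), 68.67394256591797)
blk 0.018 777 [0.42060926 0.31206656 0.02464469] ((434.77203369140625, 306.5682373046875), (34.0904541015625, 71.05142974853516), 67.39168548583984)
```

View pics/w4.png

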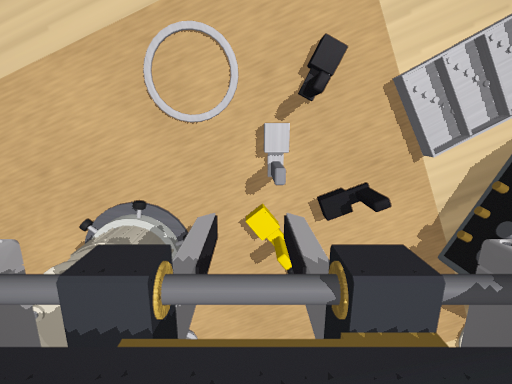

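arm_command:
  increments:
    - {"tx": 0.6, "ty": 3.65, "tz": 2, "wx": 0, "wy": 0, "wz": 0, "hand": 4.5}
    - {"tx": 0, "ty": 0, "tz": 4.5, "wx": 0, "wy": 0, "wz": 0, "hand": 4.5}
    - {"tx": 0, "ty": 0, "tz": 4.5, "wx": 0, "wy": 0, "wz": 0, "hand": 4.5}
    - {"tx": 0, "ty": 0, "tz": 0, "wx": 0, "wy": 0, "wz": 0, "hand": 4.5}

```text
clock: 5.65
tcp_pos: [0.46, 0.2859, 0.1144]
tcp_rot: [-0.003, 0.204, 0.979, -0.004]
wrist_force: [-1.0, -0.4, 0.2]
finger_gap: 0.0446
```

```bash
python3 - <<'E'
from h import *
s=bot.observe();print(s["tcp_pos"],s["tcp_rot"])
K,T=cal("wrist"); im,d=cams.camera("wrist"); save("w5.png",im);np.savez("w5.npz",im=im,d=d,K=K,T=T)
P=cloud(d,K,T)
m=(np.hypot(P[...,0]-.45,P[...,1]-.30)<.06)
for lo,hi in((.065,.09),(.018,.03)):
    mm=m&(P[...,2]>lo)&(P[...,2]<hi)&(d>0); q=P[mm]
    if len(q): print("blk",lo,len(q),q.mean(0),cv2.minAreaRect((q[:,:2]*1000).astype(np.float32)))
E
```

```text
[0.45996474 0.28592706 0.11439628] [-0.00318002  0.20421002  0.97891396 -0.00395071]
blk 0.065 448 [0.45861644 0.29615567 0.07493056] ((459.8154602050781, 295.5799255371094), (13.311288833618164, 22.151065826416016), 66.29257202148438)
blk 0.018 1519 [0.41973618 0.31277232 0.02473033] ((426.8248291015625, 309.7001647949219), (33.61857223510742, 55.81755828857422), 67.54518127441406)
```

View pics/w5.png

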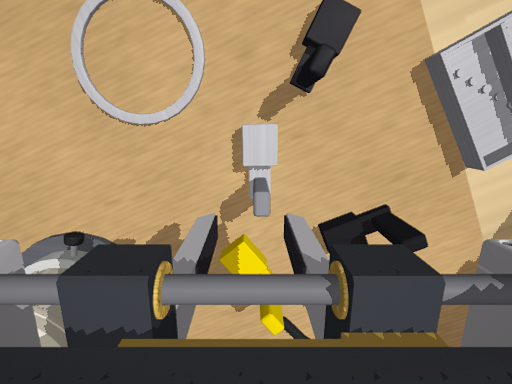

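arm_command:
  increments:
    - {"tx": 0.4, "ty": 0.9, "tz": 1, "wx": 0, "wy": 0, "wz": -0.015, "hand": 4.5}
    - {"tx": 0, "ty": 0, "tz": 0.5, "wx": 0, "wy": 0, "wz": 0, "hand": 4.5}
    - {"tx": 0, "ty": 0, "tz": 0, "wx": 0, "wy": 0, "wz": 0, "hand": 4.5}

```text
clock: 6.0
tcp_pos: [0.463, 0.2999, 0.1044]
tcp_rot: [0.001, 0.196, 0.981, 0.001]
wrist_force: [0.9, 0.8, 0.0]
finger_gap: 0.0452
```

arm_command:
  increments:
    - {"tx": 0, "ty": 0, "tz": 0, "wx": 0, "wy": 0, "wz": 0, "hand": 4.5}
    - {"tx": 0, "ty": 0, "tz": 0, "wx": 0, "wy": 0, "wz": 0, "hand": 4.5}

```text
clock: 6.2
tcp_pos: [0.4629, 0.2993, 0.1043]
tcp_rot: [0.0, 0.196, 0.981, 0.0]
wrist_force: [-1.3, 0.6, 0.7]
finger_gap: 0.0451
```

arm_command:
  increments:
    - {"tx": 0.2, "ty": -0.5, "tz": 1, "wx": 0, "wy": 0, "wz": 0, "hand": 4.5}
    - {"tx": 0, "ty": 0, "tz": 2, "wx": 0, "wy": 0, "wz": 0, "hand": 4.5}
    - {"tx": 0, "ty": 0, "tz": 2, "wx": 0, "wy": 0, "wz": 0, "hand": 4.5}
    - {"tx": 0, "ty": 0, "tz": 1.7, "wx": 0, "wy": 0, "wz": 0, "hand": 4.5}
    - {"tx": 0, "ty": 0, "tz": 0, "wx": 0, "wy": 0, "wz": 0, "hand": 4.5}

```text
clock: 6.7
tcp_pos: [0.4575, 0.2944, 0.0351]
tcp_rot: [-0.001, 0.196, 0.981, -0.001]
wrist_force: [-0.4, -1.0, 0.5]
finger_gap: 0.0455
```

```bash
python3 - <<'E'
from h import *
s=bot.observe();print(s["tcp_pos"],s["tcp_rot"])
K,T=cal("wrist"); im,d=cams.camera("wrist"); save("w6.png",im)
E
```

```text
[0.45752736 0.29444321 0.03506146] [-0.00120315  0.1962293   0.98055653 -0.00122878]
```

View pics/w6.png

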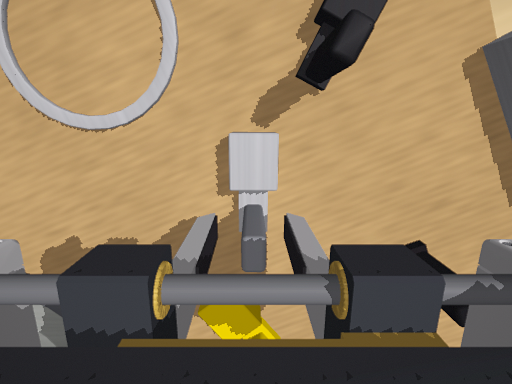

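arm_command:
  increments:
    - {"tx": 0, "ty": 0, "tz": 0, "wx": 0, "wy": 0, "wz": 0, "hand": 1}
    - {"tx": 0, "ty": 0, "tz": 0, "wx": 0, "wy": 0, "wz": 0, "hand": 0.5}
    - {"tx": 0, "ty": 0, "tz": 0, "wx": 0, "wy": 0, "wz": 0, "hand": 0.5}
    - {"tx": 0, "ty": 0, "tz": 0, "wx": 0, "wy": 0, "wz": 0, "hand": 0.5}
    - {"tx": 0, "ty": 0, "tz": 0, "wx": 0, "wy": 0, "wz": 0, "hand": 0.5}
  squeeze: 40

```text
clock: 7.25
tcp_pos: [0.459, 0.2956, 0.037]
tcp_rot: [0.0, 0.196, 0.981, 0.0]
wrist_force: [-0.1, 0.2, 3.5]
finger_gap: 0.0138
```

arm_command:
  increments:
    - {"tx": 0, "ty": 0, "tz": 0, "wx": 0, "wy": 0, "wz": 0, "hand": 0.5}
    - {"tx": 0, "ty": 0, "tz": -2, "wx": 0, "wy": 0, "wz": 0, "hand": 0.5}
    - {"tx": 0, "ty": 0, "tz": -4, "wx": 0, "wy": 0, "wz": 0, "hand": 0.5}
    - {"tx": 0, "ty": 0, "tz": -4, "wx": 0, "wy": 0, "wz": 0, "hand": 0.5}
    - {"tx": 0, "ty": 0, "tz": -2, "wx": 0, "wy": 0, "wz": 0, "hand": 0.5}

```text
clock: 7.75
tcp_pos: [0.4597, 0.2959, 0.1591]
tcp_rot: [0.001, 0.196, 0.981, 0.001]
wrist_force: [0.8, 0.0, -2.8]
finger_gap: 0.014
```

arm_command:
  increments:
    - {"tx": 0, "ty": 0, "tz": -3, "wx": 0, "wy": 0, "wz": 0.057, "hand": 0.5}
    - {"tx": 0, "ty": 0, "tz": -3, "wx": 0, "wy": 0, "wz": 0.057, "hand": 0.5}
    - {"tx": 0, "ty": 0, "tz": -2, "wx": 0, "wy": 0, "wz": 0.056, "hand": 0.5}
    - {"tx": -2.6, "ty": -1.5, "tz": 0, "wx": 0, "wy": 0, "wz": 0, "hand": 0.5}
    - {"tx": -3.5, "ty": -2, "tz": 0, "wx": 0, "wy": 0, "wz": 0, "hand": 0.5}

```text
clock: 8.25
tcp_pos: [0.4906, 0.235, 0.2367]
tcp_rot: [-0.0, 0.276, 0.961, 0.001]
wrist_force: [0.7, 0.8, -2.4]
finger_gap: 0.0137
```

arm_command:
  increments:
    - {"tx": -3.5, "ty": -2, "tz": 0, "wx": 0, "wy": 0, "wz": 0, "hand": 0.5}
    - {"tx": -3.5, "ty": -2, "tz": 0, "wx": 0, "wy": 0, "wz": 0, "hand": 0.5}
    - {"tx": -3.5, "ty": -2, "tz": 0, "wx": 0, "wy": 0, "wz": 0, "hand": 0.5}
    - {"tx": -3.5, "ty": -2, "tz": 0, "wx": 0, "wy": 0, "wz": 0, "hand": 0.5}
    - {"tx": -3.5, "ty": -2, "tz": 0, "wx": 0, "wy": 0, "wz": 0, "hand": 0.5}

```text
clock: 8.75
tcp_pos: [0.5857, 0.0535, 0.2358]
tcp_rot: [-0.001, 0.279, 0.96, -0.0]
wrist_force: [0.7, 0.9, -2.3]
finger_gap: 0.0141
```

arm_command:
  increments:
    - {"tx": -3.5, "ty": -2, "tz": 0, "wx": 0, "wy": 0, "wz": 0, "hand": 0.5}
    - {"tx": -3.5, "ty": -2, "tz": 0, "wx": 0, "wy": 0, "wz": 0, "hand": 0.5}
    - {"tx": -1.5, "ty": -1, "tz": 0, "wx": 0, "wy": 0, "wz": 0, "hand": 0.5}
    - {"tx": 0, "ty": 0, "tz": 0, "wx": 0, "wy": 0, "wz": 0, "hand": 0.5}
    - {"tx": 0, "ty": 0, "tz": 0, "wx": 0, "wy": 0, "wz": 0, "hand": 0.5}

```text
clock: 9.25
tcp_pos: [0.63, -0.0315, 0.2357]
tcp_rot: [-0.001, 0.279, 0.96, 0.0]
wrist_force: [-1.1, 0.7, -1.1]
finger_gap: 0.0142
```

```bash
python3 - <<'E'
from mod import *
s=bot.observe();print(s["tcp_pos"],s["tcp_rot"])
K,T=cal("wrist"); im,d=cams.camera("wrist"); save("w7.png",im);np.savez("w7.npz",im=im,d=d,K=K,T=T)
analyse("w7.npz")
E
```

```text
[ 0.62997644 -0.03148991  0.23570493] [-1.16814313e-03  2.78533416e-01  9.60425715e-01  4.66944196e-04]
disc (504.6829528808594, 49.489959716796875) 63.7333984375 0.15727209682968257
plane [ 0.00604024 -0.00391756  0.15736628]
```

View pics/w7.png

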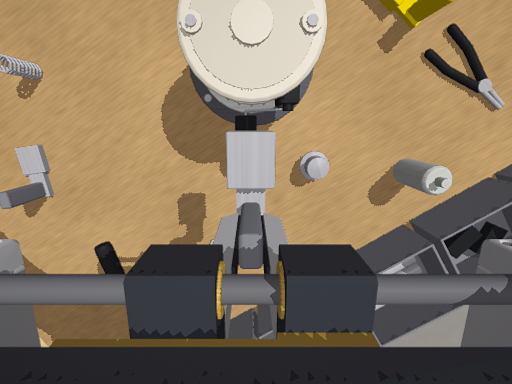

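```bash
cat > rel.py <<'E'
from mod import *
def rel(f,ctr=(.5043,.0497),yaw=-32.3):
    z=np.load(f); im=z["im"]; P=cloud(z["d"],z["K"],z["T"])
    a=np.radians(yaw); dx=P[...,0]-ctr[0]; dy=P[...,1]-ctr[1]
    M=np.stack([np.cos(a)*dx+np.sin(a)*dy,-np.sin(a)*dx+np.cos(a)*dy,P[...,2]],-1)
    return z,im,P,M
E
python3 - <<'E'
from rel import *
z,im,P,M=rel("w7.npz")
a=at(P,190,20);b=at(P,313,20);print("bosses",a,b,(a+b)/2); d=a-b; print(np.degrees(np.arctan2(d[1],d[0]))+90)
sub=np.zeros(im.shape[:2],bool); sub[115:205,215:290]=1
m=sub&(M[...,2]>.20)&(M[...,2]<.24)
q=M[m]; print(len(q),q.min(0),q.max(0),np.median(q,0)); print(cv2.minAreaRect((q[:,:2]*1000).astype(np.float32)))
g=M[205:235,243:258].reshape(-1,3); print("grip top",np.median(g,0))
E
```

```text
bosses [0.47743357 0.00757715 0.16193055] [0.53106456 0.09214305 0.16169655] [0.50424906 0.0498601  0.16181355]
-32.382526869050935
3274 [ 0.08656103 -0.01800813  0.20733603] [0.14221317 0.01608073 0.2257384 ] [ 0.10883471 -0.00062782  0.22350551]
((114.37471008300781, -0.9522228240966797), (55.65117263793945, 34.08882141113281), 0.07019338756799698)
grip top [ 0.1396455  -0.00133253  0.25126683]
```

arm_command:
  increments:
    - {"tx": 0, "ty": 0.1, "tz": 3, "wx": 0, "wy": 0, "wz": 0, "hand": 0.5}
    - {"tx": 0, "ty": 0, "tz": 3, "wx": 0, "wy": 0, "wz": 0, "hand": 0.5}
    - {"tx": 0, "ty": 0, "tz": 2.4, "wx": 0, "wy": 0, "wz": 0, "hand": 0.5}
    - {"tx": 0, "ty": 0, "tz": 0, "wx": 0, "wy": 0, "wz": 0, "hand": 0.5}
    - {"tx": 0, "ty": 0, "tz": 0, "wx": 0, "wy": 0, "wz": 0, "hand": 0.5}

```text
clock: 9.8
tcp_pos: [0.6312, -0.0302, 0.1528]
tcp_rot: [-0.0, 0.278, 0.961, 0.0]
wrist_force: [0.1, 0.4, -1.4]
finger_gap: 0.0134
```

```bash
python3 - <<'E'
from rel import *
s=bot.observe();print(s["tcp_pos"],s["tcp_rot"])
K,T=cal("wrist"); im,d=cams.camera("wrist"); save("w8.png",im);np.savez("w8.npz",im=im,d=d,K=K,T=T)
im,d=cams.camera("scene"); save("s8.png",cv2.resize(im[130:260,180:340],None,fx=4,fy=4,interpolation=2))
z,im,P,M=rel("w8.npz")
sub=np.zeros(im.shape[:2],bool); sub[60:205,200:310]=1
m=sub&(M[...,2]>.13)&(M[...,2]<.15)&(M[...,0]>.07)
q=M[m]; print(len(q),q.min(0),q.max(0),np.median(q,0)); print(cv2.minAreaRect((q[:,:2]*1000).astype(np.float32)))
E
```

```text
[ 0.6312453  -0.03015795  0.15284068] [-2.75985582e-04  2.77677006e-01  9.60674394e-01  3.35315521e-04]
2855 [ 0.08695328 -0.01622743  0.130299  ] [0.14070569 0.01776934 0.14301231] [0.10591673 0.00044508 0.14067005]
((113.83053588867188, 0.7696647644042969), (33.99655532836914, 53.75196838378906), 89.99131774902344)
```

View pics/s8.png

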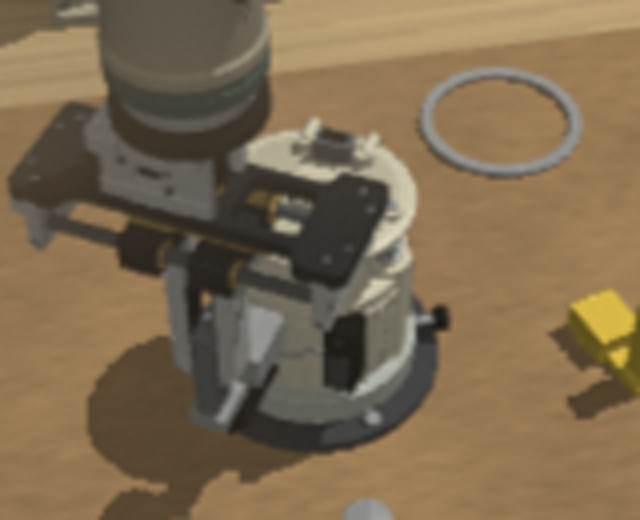

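View pics/w8.png

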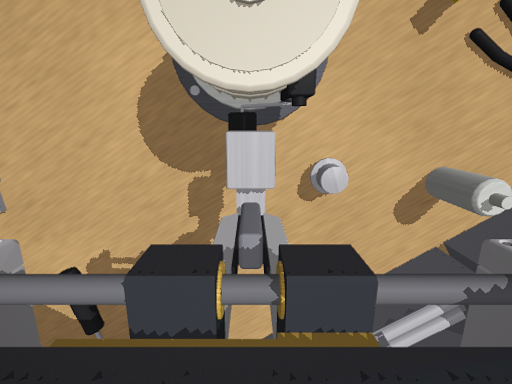

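arm_command:
  increments:
    - {"tx": 1, "ty": 0, "tz": 0.05, "wx": 0, "wy": 0, "wz": 0, "hand": 0.5}
    - {"tx": 1, "ty": 0, "tz": 0, "wx": 0, "wy": 0, "wz": 0, "hand": 0.5}
    - {"tx": 1, "ty": 0, "tz": 0, "wx": 0, "wy": 0, "wz": 0, "hand": 0.5}
    - {"tx": 0, "ty": 0, "tz": 0, "wx": 0, "wy": 0, "wz": 0, "hand": 0.5}

```text
clock: 10.3
tcp_pos: [0.6043, -0.0141, 0.1523]
tcp_rot: [-0.001, 0.278, 0.961, 0.0]
wrist_force: [0.4, 0.8, -1.9]
finger_gap: 0.0135
```

arm_command:
  increments:
    - {"tx": 1, "ty": 0, "tz": 0, "wx": 0, "wy": 0, "wz": 0, "hand": 0.5}
    - {"tx": 1, "ty": 0, "tz": 0, "wx": 0, "wy": 0, "wz": 0, "hand": 0.5}
    - {"tx": 0.8, "ty": 0, "tz": 0, "wx": 0, "wy": 0, "wz": 0, "hand": 0.5}
    - {"tx": 0.5, "ty": 0, "tz": 0, "wx": 0, "wy": 0, "wz": 0, "hand": 0.5}
    - {"tx": 0, "ty": 0, "tz": 0, "wx": 0, "wy": 0, "wz": 0, "hand": 0.5}

```text
clock: 10.8
tcp_pos: [0.5774, 0.0025, 0.152]
tcp_rot: [-0.0, 0.278, 0.961, 0.0]
wrist_force: [-0.0, -0.4, -1.7]
finger_gap: 0.0135
```

```bash
python3 - <<'E'
from rel import *
s=bot.observe();print(s["tcp_pos"],s["tcp_rot"],s["wrist_force"])
p=s["tcp_pos"];a=np.radians(-32.3);dx,dy=p[0]-.5043,p[1]-.0497
print("mod",np.cos(a)*dx+np.sin(a)*dy,-np.sin(a)*dx+np.cos(a)*dy)
K,T=cal("wrist"); im,d=cams.camera("wrist"); save("w9.png",im);np.savez("w9.npz",im=im,d=d,K=K,T=T)
im,d=cams.camera("scene"); save("s9.png",cv2.resize(im[130:260,180:340],None,fx=4,fy=4,interpolation=2))
E
```

```text
[0.57744513 0.00250541 0.15196938] [-3.20661585e-04  2.78269027e-01  9.60503119e-01  6.87815711e-05] [-0.02399642 -0.39333428 -1.68672856]
mod 0.08704532931901206 -0.0008065143657729895
```

View pics/s9.png

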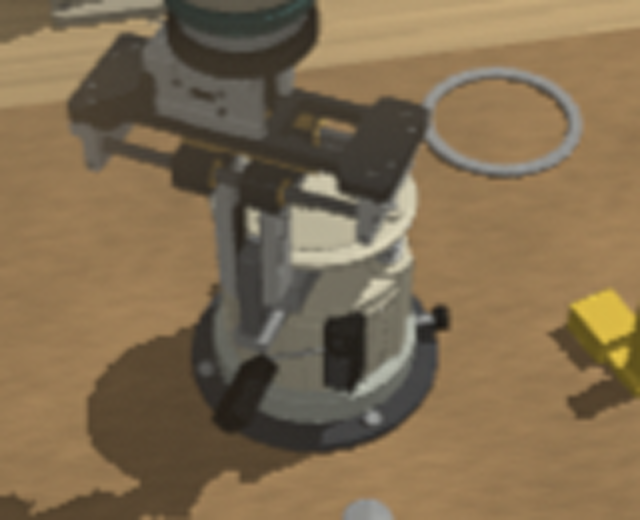

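View pics/w9.png

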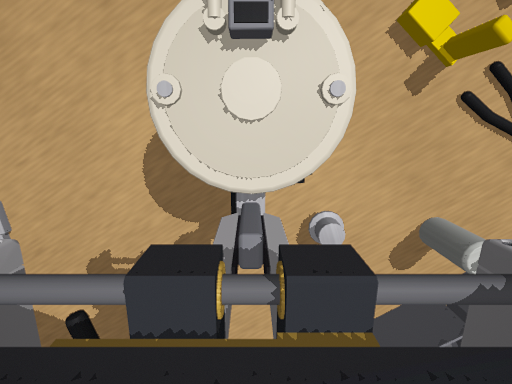

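arm_command:
  increments:
    - {"tx": 0.2, "ty": 0, "tz": 0.2, "wx": 0, "wy": 0, "wz": 0, "hand": 0.5}
    - {"tx": 0, "ty": 0, "tz": 0.2, "wx": 0, "wy": 0, "wz": 0, "hand": 0.5}
    - {"tx": 0, "ty": 0, "tz": 0, "wx": 0, "wy": 0, "wz": 0, "hand": 0.5}

```text
clock: 11.2
tcp_pos: [0.5763, 0.0028, 0.1475]
tcp_rot: [-0.0, 0.279, 0.96, -0.0]
wrist_force: [-0.7, 0.1, -2.0]
finger_gap: 0.0138
```

arm_command:
  increments:
    - {"tx": 0, "ty": 0, "tz": 0.1, "wx": 0, "wy": 0, "wz": 0, "hand": 0.5}
    - {"tx": 0, "ty": 0, "tz": 0, "wx": 0, "wy": 0, "wz": 0, "hand": 0.5}

```text
clock: 11.4
tcp_pos: [0.5766, 0.0028, 0.1469]
tcp_rot: [0.0, 0.279, 0.96, -0.0]
wrist_force: [0.4, -0.5, -1.7]
finger_gap: 0.0139
```

arm_command:
  increments:
    - {"tx": 0.1, "ty": 0, "tz": 0.1, "wx": 0, "wy": 0, "wz": 0, "hand": 0.5}
    - {"tx": 0, "ty": 0, "tz": 0, "wx": 0, "wy": 0, "wz": 0, "hand": 0.5}
    - {"tx": 0, "ty": 0, "tz": 0, "wx": 0, "wy": 0, "wz": 0, "hand": 0.5}

```text
clock: 11.7
tcp_pos: [0.5766, 0.0028, 0.1469]
tcp_rot: [0.001, 0.279, 0.96, 0.0]
wrist_force: [-0.1, -1.6, 5.9]
finger_gap: 0.0138
```

arm_command:
  increments:
    - {"tx": 0.1, "ty": 0.05, "tz": -0.15, "wx": 0, "wy": 0, "wz": 0, "hand": 0.5}
    - {"tx": 0.1, "ty": 0, "tz": 0, "wx": 0, "wy": 0, "wz": 0, "hand": 0.5}
    - {"tx": 0, "ty": 0, "tz": 0, "wx": 0, "wy": 0, "wz": 0, "hand": 0.5}
    - {"tx": 0, "ty": 0, "tz": 0.12, "wx": 0, "wy": 0, "wz": 0, "hand": 0.5}
    - {"tx": 0, "ty": 0, "tz": 0, "wx": 0, "wy": 0, "wz": 0, "hand": 0.5}

```text
clock: 12.2
tcp_pos: [0.5736, 0.0053, 0.1468]
tcp_rot: [-0.001, 0.279, 0.96, 0.0]
wrist_force: [-1.9, 0.9, 5.9]
finger_gap: 0.0137
```

arm_command:
  increments:
    - {"tx": -0.2, "ty": 0, "tz": -0.15, "wx": 0, "wy": 0, "wz": 0, "hand": 0.5}
    - {"tx": 0, "ty": 0, "tz": 0, "wx": 0, "wy": 0, "wz": 0, "hand": 0.5}
    - {"tx": 0, "ty": 0, "tz": 0.1, "wx": 0, "wy": 0, "wz": 0, "hand": 0.5}
    - {"tx": 0, "ty": 0, "tz": 0, "wx": 0, "wy": 0, "wz": 0, "hand": 0.5}

```text
clock: 12.6
tcp_pos: [0.5761, 0.0037, 0.1469]
tcp_rot: [0.0, 0.279, 0.96, 0.0]
wrist_force: [-1.1, -0.8, 1.7]
finger_gap: 0.0141
```

arm_command:
  increments:
    - {"tx": 0, "ty": 0, "tz": 0, "wx": 0, "wy": 0, "wz": 0, "hand": 2.5}
    - {"tx": 0, "ty": 0, "tz": 0, "wx": 0, "wy": 0, "wz": 0, "hand": 4}
    - {"tx": 0, "ty": 0, "tz": 0, "wx": 0, "wy": 0, "wz": 0, "hand": 4}
    - {"tx": 0, "ty": 0, "tz": 0, "wx": 0, "wy": 0, "wz": 0, "hand": 4}

```text
clock: 13.0
tcp_pos: [0.5758, 0.0039, 0.1467]
tcp_rot: [-0.0, 0.279, 0.96, 0.0]
wrist_force: [0.4, -0.4, 0.1]
finger_gap: 0.0395
```

arm_command:
  increments:
    - {"tx": 0, "ty": 0, "tz": -2, "wx": 0, "wy": 0, "wz": 0, "hand": 4}
    - {"tx": 0, "ty": 0, "tz": -4, "wx": 0, "wy": 0, "wz": 0, "hand": 4}
    - {"tx": 0, "ty": 0, "tz": -4, "wx": 0, "wy": 0, "wz": 0, "hand": 4}
    - {"tx": 0, "ty": 0, "tz": 0, "wx": 0, "wy": 0, "wz": 0, "hand": 2}
    - {"tx": 0, "ty": 0, "tz": 0, "wx": 0, "wy": 0, "wz": 0, "hand": 0}

```text
clock: 13.5
tcp_pos: [0.5762, 0.0039, 0.2475]
tcp_rot: [0.001, 0.279, 0.96, 0.0]
wrist_force: [-0.0, -0.9, -1.5]
finger_gap: 0.0273
```

```bash
python3 - <<'E'
from rel import *
s=bot.observe();print(s["tcp_pos"],s["tcp_rot"],s["wrist_force"])
K,T=cal("wrist"); im,d=cams.camera("wrist"); save("w10.png",im);np.savez("w10.npz",im=im,d=d,K=K,T=T)
analyse("w10.npz")
im,d=cams.camera("scene"); save("s10.png",cv2.resize(im[130:260,180:340],None,fx=4,fy=4,interpolation=2))
z,im,P,M=rel("w10.npz")
m=(M[...,2]>.175)&(M[...,2]<.2)&(M[...,0]>.06)&(M[...,0]<.12)&(abs(M[...,1])<.03)
q=M[m];print("grip top",len(q),np.median(q,0),cv2.minAreaRect((q[:,:2]*1000).astype(np.float32)))
E
```

```text
[0.57623758 0.00392865 0.24745229] [8.43124711e-04 2.78629407e-01 9.60398241e-01 4.00961107e-04] [-0.02259893 -0.89768328 -1.51365279]
disc (510.7973937988281, 46.49739074707031) 71.19796752929688 0.15655877591459522
plane [ 0.03669262 -0.02327637  0.15647826]
grip top 366 [ 8.43633088e-02 -1.50595777e-04  1.85477864e-01] ((85.73699951171875, -0.16100215911865234), (12.916937828063965, 21.626283645629883), 89.7966079711914)
```

View pics/s10.png

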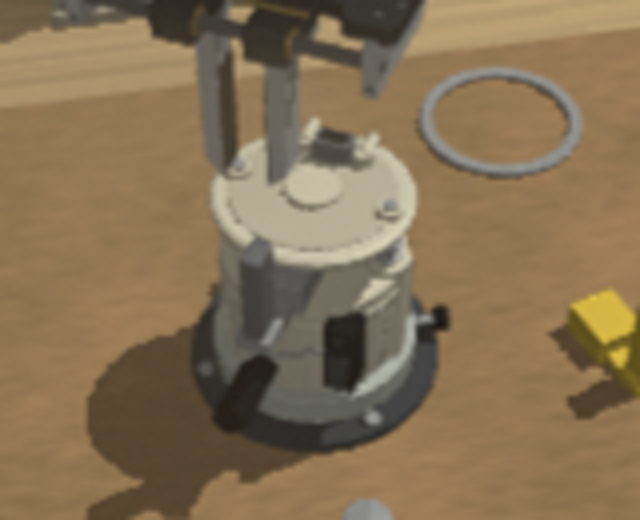

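View pics/w10.png

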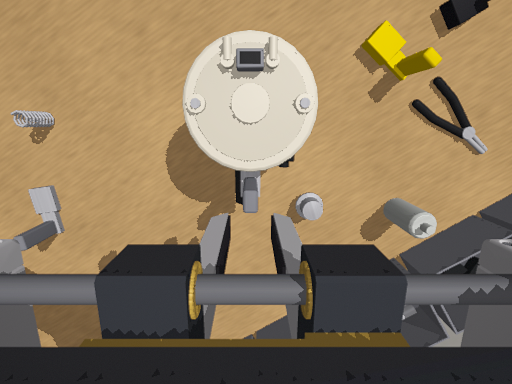

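arm_command:
  increments:
    - {"tx": 3, "ty": 0, "tz": 0, "wx": 0, "wy": 0, "wz": 0, "hand": 0}
    - {"tx": 3, "ty": 0, "tz": 0, "wx": 0, "wy": 0, "wz": 0, "hand": 0}
    - {"tx": 2.5, "ty": 0, "tz": 1.5, "wx": 0, "wy": 0, "wz": 0, "hand": 0}
    - {"tx": 0, "ty": 0, "tz": 3, "wx": 0, "wy": 0, "wz": 0, "hand": 0}
    - {"tx": 0, "ty": 0, "tz": 2, "wx": 0, "wy": 0, "wz": 0, "hand": 0}

```text
clock: 14.1
tcp_pos: [0.5018, 0.05, 0.1794]
tcp_rot: [-0.002, 0.278, 0.961, -0.001]
wrist_force: [-0.1, -0.1, -1.1]
finger_gap: 0.0005
```

arm_command:
  increments:
    - {"tx": 0, "ty": 0, "tz": 0.8, "wx": 0, "wy": 0, "wz": 0, "hand": 0}
    - {"tx": 0, "ty": 0, "tz": 0, "wx": 0, "wy": 0, "wz": 0, "hand": 0}
    - {"tx": 0, "ty": 0, "tz": 0, "wx": 0, "wy": 0, "wz": 0, "hand": 0}

```text
clock: 14.4
tcp_pos: [0.5043, 0.0492, 0.1738]
tcp_rot: [-0.0, 0.279, 0.96, -0.0]
wrist_force: [0.5, -0.2, 0.1]
finger_gap: 0.0006
```

```bash
python3 - <<'E'
from rel import *
im,d=cams.camera("scene"); K,T=cal("scene"); np.savez("s11.npz",im=im,d=d,K=K,T=T); save("s11.png",cv2.resize(im[130:260,180:340],None,fx=4,fy=4,interpolation=2))
z,im,P,M=rel("s11.npz",ctr=(.5065,.0487))
m=(np.hypot(M[...,0],M[...,1])<.062)&(np.hypot(M[...,0],M[...,1])>.022)&(M[...,2]>.14)&(M[...,2]<.162)&(M[...,0]>-.015)&(abs(M[...,1])<.04)
q=M[m];print(np.linalg.lstsq(np.c_[q[:,:2],np.ones(len(q))],q[:,2],rcond=None)[0])
E
```

```text
[ 0.02232631 -0.00266755  0.15573892]
```

View pics/s11.png

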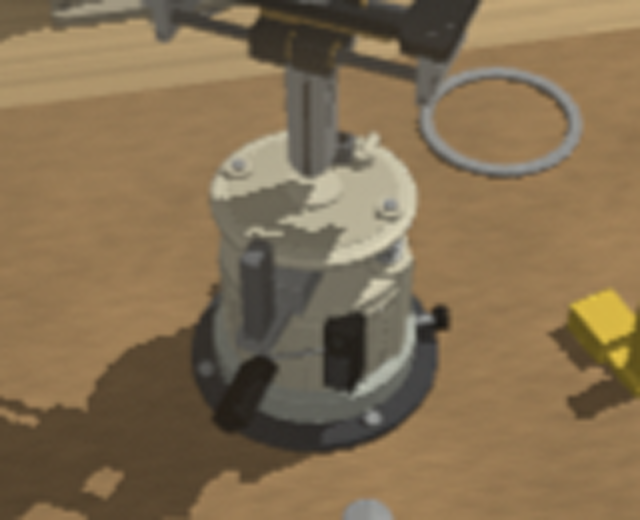

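arm_command:
  increments:
    - {"tx": 0, "ty": 0, "tz": 0.8, "wx": 0, "wy": 0, "wz": 0, "hand": 0}
    - {"tx": 0, "ty": 0, "tz": 0.4, "wx": 0, "wy": 0, "wz": 0, "hand": 0}
    - {"tx": 0, "ty": 0, "tz": 0.4, "wx": 0, "wy": 0, "wz": 0, "hand": 0}
    - {"tx": 0, "ty": 0, "tz": 0, "wx": 0, "wy": 0, "wz": 0, "hand": 0}

```text
clock: 14.85
tcp_pos: [0.5041, 0.0493, 0.1577]
tcp_rot: [-0.0, 0.279, 0.96, 0.0]
wrist_force: [-0.7, 0.2, 3.7]
finger_gap: 0.0005
```

Contact with the pad at about 159 mm; now pressing on to the seat (TCP around 147 mm).

arm_command:
  increments:
    - {"tx": 0, "ty": 0, "tz": 0.3, "wx": 0, "wy": 0, "wz": 0, "hand": 0}
    - {"tx": 0, "ty": 0, "tz": 0.3, "wx": 0, "wy": 0, "wz": 0, "hand": 0}
    - {"tx": 0, "ty": 0, "tz": 0.2, "wx": 0, "wy": 0, "wz": 0, "hand": 0}
    - {"tx": 0, "ty": 0, "tz": 0, "wx": 0, "wy": 0, "wz": 0, "hand": 0}

```text
clock: 15.25
tcp_pos: [0.5044, 0.0492, 0.1499]
tcp_rot: [0.0, 0.279, 0.96, 0.0]
wrist_force: [-0.5, -0.3, 6.0]
finger_gap: 0.0004
```

arm_command:
  increments:
    - {"tx": 0, "ty": 0, "tz": 0.2, "wx": 0, "wy": 0, "wz": 0, "hand": 0}
    - {"tx": 0, "ty": 0, "tz": 0.1, "wx": 0, "wy": 0, "wz": 0, "hand": 0}
    - {"tx": 0, "ty": 0, "tz": 0, "wx": 0, "wy": 0, "wz": 0, "hand": 0}

```text
clock: 15.55
tcp_pos: [0.5047, 0.049, 0.1473]
tcp_rot: [0.001, 0.279, 0.96, 0.0]
wrist_force: [-1.0, -1.4, 7.1]
finger_gap: 0.0004
```

arm_command:
  increments:
    - {"tx": 0, "ty": 0, "tz": 0.1, "wx": 0, "wy": 0, "wz": 0, "hand": 0}
    - {"tx": 0, "ty": 0, "tz": 0, "wx": 0, "wy": 0, "wz": 0, "hand": 0}
    - {"tx": 0, "ty": 0, "tz": 0, "wx": 0, "wy": 0, "wz": 0, "hand": 0}

```text
clock: 15.85
tcp_pos: [0.5047, 0.049, 0.1472]
tcp_rot: [0.001, 0.279, 0.96, 0.0]
wrist_force: [-2.5, -0.6, 16.4]
finger_gap: 0.0001
```

arm_command:
  increments:
    - {"tx": 0, "ty": 0, "tz": 0.1, "wx": 0, "wy": 0, "wz": 0, "hand": 0}
    - {"tx": 0, "ty": 0, "tz": 0, "wx": 0, "wy": 0, "wz": 0, "hand": 0}
    - {"tx": 0, "ty": 0, "tz": 0, "wx": 0, "wy": 0, "wz": 0, "hand": 0}

```text
clock: 16.15
tcp_pos: [0.5047, 0.049, 0.1471]
tcp_rot: [0.001, 0.279, 0.96, 0.001]
wrist_force: [-5.4, -0.8, 24.6]
finger_gap: 0.0005
```

```bash
python3 - <<'E'
from rel import *
for c in("scene","top"):
    im,d=cams.camera(c); K,T=cal(c); np.savez(c+"12.npz",im=im,d=d,K=K,T=T)
    ctr=(.5065,.0487) if c=="scene" else (.5014,.0487)
    if c=="scene": save("s12.png",cv2.resize(im[130:260,180:340],None,fx=4,fy=4,interpolation=2))
    z,im,P,M=rel(c+"12.npz",ctr=ctr)
    r=np.hypot(M[...,0],M[...,1])
    m=(r<.062)&(r>.022)&(M[...,2]>.13)&(M[...,2]<.156)&(M[...,0]>-.015)&(abs(M[...,1])<.04)
    q=M[m];print(c,len(q)); 
    if len(q)>20: print(np.linalg.lstsq(np.c_[q[:,:2],np.ones(len(q))],q[:,2],rcond=None)[0])
K,T=cal("wrist"); im,d=cams.camera("wrist"); save("w12.png",im);np.savez("w12.npz",im=im,d=d,K=K,T=T)
z,im,P,M=rel("w12.npz")
r=np.hypot(M[...,0],M[...,1]);m=(r<.062)&(r>.022)&(M[...,2]>.13)&(M[...,2]<.156)&(d>0); q=M[m]; print("wrist",len(q),np.linalg.lstsq(np.c_[q[:,:2],np.ones(len(q))],q[:,2],rcond=None)[0])
s=bot.observe();print(s["wrist_force"],s["tcp_pos"])
E
```

```text
scene 518
[-0.03443337  0.00094594  0.14380059]
top 0
wrist 12794 [-0.00890243 -0.00046549  0.14489835]
[-5.34470666 -1.40326921 24.36232864] [0.50471616 0.0489956  0.14713218]
```

View pics/s12.png

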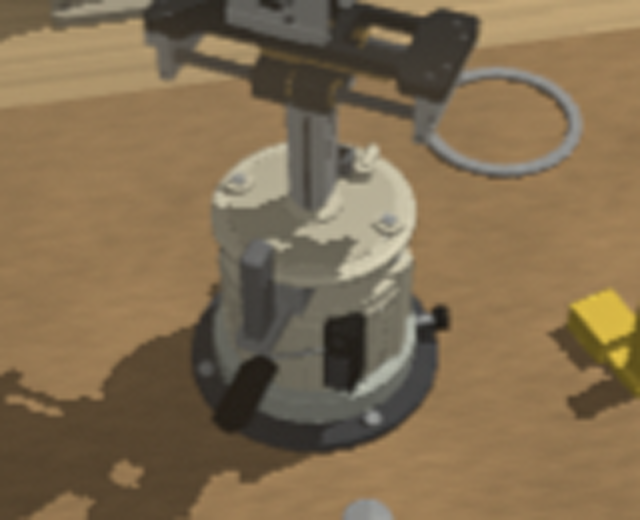

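View pics/w12.png

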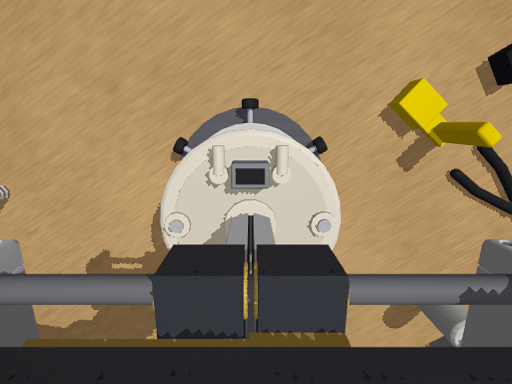

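```bash
python3 - <<'E'
from rel import *
def fit(f,ctr,zlo,zhi,xmin=-.02):
    z,im,P,M=rel(f,ctr=ctr); r=np.hypot(M[...,0],M[...,1])
    m=(r<.056)&(r>.022)&(z["d"]>0)&(M[...,2]>zlo)&(M[...,2]<zhi)&(abs(M[...,1])<.036)&(M[...,0]>xmin)&(im.mean(-1)>100)
    q=M[m]
    if len(q)<30: return print(f,len(q))
    A=np.c_[q[:,:2],np.ones(len(q))]; k=np.ones(len(q),bool)
    for _ in range(8):
        s=np.linalg.lstsq(A[k],q[k,2],rcond=None)[0]; e=q[:,2]-A@s; k=abs(e)<max(2*np.median(abs(e[k])),.0006)
    print(f,len(q),k.sum(),s.round(4),"x range",q[k,0].min().round(3),q[k,0].max().round(3))
c=(.5043,.0497)
for f in("w1.npz","w7.npz","w9.npz","w10.npz"): fit(f,c,.145,.162)
fit("w12.npz",c,.13,.152,-.06)
fit("w10.npz",c,.14,.162,-.06)
for f in("scene0.npz","s11.npz"): fit(f,(.5065,.0487),.145,.162)
fit("scene12.npz",(.5065,.0487),.13,.152)
fit("top0.npz",(.5014,.0487),.145,.162)
E
```

```text
w1.npz 3120 1681 [ 0.0447 -0.0003  0.1563] x range -0.02 0.056
w7.npz 5275 2931 [0.0445 0.0007 0.1564] x range -0.017 0.056
w9.npz 10051 6058 [ 0.0461 -0.0007  0.1564] x range -0.02 0.056
w10.npz 4214 2396 [0.0471 0.0007 0.1564] x range -0.02 0.056
w12.npz 5427 3266 [0.0056 0.0009 0.1445] x range -0.056 0.015
w10.npz 6020 3316 [0.0497 0.0007 0.1564] x range -0.055 0.056
scene0.npz 435 292 [ 0.0414 -0.0002  0.1555] x range -0.02 0.055
s11.npz 282 129 [ 0.0283 -0.0021  0.1557] x range -0.02 0.055
scene12.npz 232 151 [-0.0115 -0.0003  0.1435] x range -0.02 0.054
top0.npz 414 184 [0.0585 0.0012 0.1551] x range -0.02 0.056
```

```bash
python3 - <<'E'
from h import *
s=bot.observe();print(s["wrist_force"],s["tcp_pos"],s["clock"]); print(job.hand_in())
E
```

```text
[-5.34470666 -1.40326921 24.36232864] [0.50471616 0.0489956  0.14713218] 16.3
the job is handed in; nothing more can be done
None
```

The job is handed in at 16.3 s, with the arm still holding the flange pressed down. No verdict was reported.

I pushed the float arm down to about -0.4 rad. I then slid the grey thick block in over the mouth, lowered it until it touched the reservoir, and let go. Last, I pressed the middle of the flange with closed fingertips.

**Block:**
- After release its grip top stood at 185.5 mm, where 185 mm is expected if it lies flat.
- It was centred to within a millimetre. The tongue runs from about 22 to 62 mm from the axis, so it is all under the flange edge at 64 mm.

**Flange:**
- The fingertips hold the pad at 147.1 mm, where 147 mm is nominal, with a steady push of about 24 N. The flange went down 12 mm.
- It was rocked about 0.045 rad before pressing.

**Checks that disagreed:**
- **Level:** the wrist camera now puts the flange at +0.006 rad and the scene camera at -0.012 rad, so it is level within measuring noise. A first, rougher fit on the scene picture gave -0.034 rad, but that fit took in points on the rim. The top camera could not see the flange past the arm.
- **Position:** the fixed cameras disagreed by about 5 mm in x, so I used the wrist camera, which fell between them.

No bystander was touched as far as I could see.

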